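# Put the shallow stone tray away and draw out the deep one

## Task

Two small wooden slide-tray cases stand side by side on the bench. The shallow tray has been left standing open: first push it fully home. Then hook a fingertip behind the upturned lip of the deep tray and draw it out along its slide right to its stop, so that I can get at the two jars inside; leave the jars standing in the tray untouched, leave the shallow tray shut, and do not disturb the tin or the tape roll beside the cases.

Things in the scene. Friction and masses are not known exactly. Their poses are not given: they have to be found in the camera images.
- deep_case: Fixed wooden case of the deep tray, the taller one: 120 (x, depth) x 66 (y) x 60 mm high, on 6 mm feet. Origin: centre of its footprint, bench level; x points away from the robot along the slide, so its open front, 60 mm from the origin, faces -x; z up. Which of the two cases stands left or right varies; yaw within 0.08 rad of straight.
- shallow_case: Fixed wooden case of the shallow tray, the lower one: 120 (x, depth) x 66 (y) x 38 mm high, on 6 mm feet. Origin and axes as for deep_case. The cases stand about 105 mm apart between centres, with a gap of at least 8 mm.
- deep_lip (a point): Midpoint of the top edge of the deep tray's lip, on its inner face, 36 mm above the bench; axes as deep_case. Lip: upright metal strip 60 mm wide, 8 mm thick (from this point towards -x), top 19.5 mm above the flat ledge behind it. The ledge (60 mm wide, top 16.5 mm above the bench) leaves a trough 46 mm long, open at the sides, between the lip and the tray's front board, where a fingertip fits.
- shallow_lip (a point): Midpoint of the top edge of the shallow tray's lip, on its inner face, 36 mm above the bench; axes as shallow_case. Lip: upright metal strip 60 mm wide, 8 mm thick (from this point towards -x), top 19.5 mm above the flat ledge behind it. The ledge (60 mm wide, top 16.5 mm above the bench) leaves a trough 46 mm long, open at the sides, between the lip and the tray's front board, where a fingertip fits.
- deep_tray (a joint): Opening of the deep tray in m: 0 = fully home, 0.080 = drawn out to its stop; grows as the tray slides out along its case's own -x axis, towards the robot. No spring or latch: it stays where it is left. Slides with 1 to 2 N of drag. Starts at 0 to 0.010. Its front board is 64 mm wide, top 58 mm above the bench.
- shallow_tray (a joint): Opening of the shallow tray in m: 0 = fully home, 0.080 = drawn out to its stop; grows as the tray slides out along its case's own -x axis, towards the robot. No spring or latch: it stays where it is left. Slides with 1 to 2 N of drag. Starts at 0.035 to 0.065. Its front board is 64 mm wide, top 36 mm above the bench; when home it lies against the case.
- jar_front: White jar with white lid, 33 mm across and 24 mm high, about 50 g, loose, upright on the deep tray's floor (14.5 mm above the bench), hidden inside the case at the start. Origin: centre of its underside; z up. It rides along with the tray. Must not be touched, lifted or tipped.
- jar_rear: White jar with black lid, 33 mm across and 24 mm high, about 50 g, loose, upright on the deep tray's floor (14.5 mm above the bench), hidden inside the case at the start. Origin: centre of its underside; z up. It rides along with the tray. Must not be touched, lifted or tipped.
- stone_tin: Bystander: round white tin, 63 mm across, 21 mm high, loose on the bench to the right of the cases. Origin: centre of its underside. Leave it within 20 mm of where it is.
- tape_roll: Bystander: roll of masking tape, 65 mm across, 19 mm high, loose on the bench to the left of the cases. Origin: centre of its underside. Leave it within 20 mm of where it is.
- lamp_bar (a point): Fixed point half-way up the magnifier lamp's near arm bars. Obstacle, solid, never moves (base frame, m). Black pole, 10 mm, slants from (0.34,0.00,0) via (0.42,0.06,0.30) to (0.54,0.15,0.70). Twin 10 mm arm bars, 25 mm apart, join the lamp head at (0.28,-0.17), up to z 0.07, rise from (0.39,-0.21,0.04) to an elbow at (0.60,-0.24,0.48), then run to the pole's top.

How it is judged:
On the way, in this order (a step that is already met when the one before it is completed fails the run):
1. the shallow tray is pushed fully home (value of joint shallow_tray below 0.004 m), for 0.2 s.
2. the deep tray is drawn out to its stop (value of joint deep_tray above 0.074 m), for 0.2 s.
At the end, for the whole second after the job is handed in: The shallow tray is within 4 mm of fully shut, the deep tray within 6 mm of its outer stop (74 mm or more of its 80 mm travel), and both jars stand upright (within 0.2 rad) and still inside the deep tray (value of joint shallow_tray below 0.004 m and value of joint deep_tray above 0.074 m and angle between each of jar_front, jar_rear's own z axis and vertical below 0.2 rad and x of jar_front in the frame of deep_lip between 0.05 and 0.165 m and x of jar_rear in the frame of deep_lip between 0.05 and 0.165 m and linear speed of each of jar_front, jar_rear below 0.02 m/s); the robot touches nothing.
It fails at once if a jar is touched by the robot (contact force between any of the fingers, the arm and jar_front above 0.5 N or contact force between any of the fingers, the arm and jar_rear above 0.5 N).
It fails at once if a jar is lifted or tipped over (height (world z) of any of jar_front, jar_rear above 0.03 m or angle between any of jar_front, jar_rear's own z axis and vertical above 0.5 rad).
It fails at once if the tin or the tape roll is moved more than 20 mm (distance of any of stone_tin, tape_roll from where it was at the start of the episode above 0.02 m).
It also fails if it takes over 48 s, if anything falls off the work surface, if the arm or the gripper's body presses on something with over 40 N, if the wrist force passes 120 N, or if a joint passes its speed limit or range.

## Robot

A 6-joint arm with a two-finger parallel gripper is mounted at the origin on a cart in front of the work surface, level with it; the furniture and walls round the work are solid. World frame = base frame: x ahead of the robot, y to its left, z up, the work surface at z = 0. Lengths are in m, angles in rad, forces in N, time in s.
With the tool pointing down it reaches from about 0.3 to 0.775 m from the base axis. Payload 14.6 kg.
Tool frame: the origin (TCP) lies at the very end of the fingers, on their centre line; the grasp point (between the pads) lies 19 mm behind it (ctrl.hold_point_z is the z of the grasp point in the tool frame, in m); z points along the fingers, y is the direction in which the jaws open and shut (so a half turn about z gives the same grasp; the last joint's range is limited). The gripper opens to 94 mm and grips with 3 to 60 N. Pads are 16 mm wide; open, the fingers measure 119 mm over their backs; the gripper's body (75 mm by 177 mm) begins 78 mm behind the grasp point.
Start: joints at [1.068, 0.3, 1.521, -0, 1.321, -0.067], TCP at [0.232, 0.499, 0.205] pointing down, gripper open.
Joint ranges: [-3.03, 3.03], [-0.79, 2.21], [0.23, 2.52], [-1.04, 4.18], [0, 3.07], [-2.55, 2.55]. Speed limits (rad/s): [2.22, 2.22, 2.57, 3.14, 3.14, 3.14].

## Interface

Orientations are given as [roll, pitch, yaw] about the fixed x, y, z axes, in that order (R = Rz(yaw) Ry(pitch) Rx(roll)).
In Python, from station import ctrl, cams, hand_in gives the robot as it stands.
- The arm moves only by the tool servo_tool, never from a script. Its argument "rows" is a list of rows, each a list of 7 numbers: the shift along the world's x, y, z in m, then the turn, a rotation vector about the world's x, y, z in rad, then the gripper command: -1 is shut, 1 is fully open, values between are in proportion. A call has exactly 8 rows; each row is the pose to reach, as a shift and turn from the pose measured when the call began; what a row does not reach only later rows make up. A row lasts 1/12 s, in which the tool goes at most 41.7 mm and 7.16 degrees, less where a joint would pass 70% of its speed; a pose out of reach is approached as far as the arm can. A call with a gripper value outside its range is refused whole. The fingers move at their own pace and stop on an object; "newtons" is the grip in N (left out, the last holds). Time passes only in rows, so rows that repeat a pose let the fingers close, or fill a call up. It gives the time, the measured TCP pose, the force and the opening at its end, in the units of the state.
- ctrl.get_obs(): the state, without advancing time (a new reading comes with each control period).
- cams.camera(name): name is "scene" or "top"; returns a dict with "image" (420x560x3 uint8, red, green, blue), "depth" (420x560 float32, m along the optical axis (not along the pixel's ray), 0 where there is no reading), "fx", "fy", "cx", "cy" (pixels), "dist_coeffs" ([k1, k2, p1, p2, k3] as OpenCV has them; the pictures are not rectified), "rvec" (rotation vector, rad) and "tvec" (3), from world to camera coordinates, as OpenCV has them. Camera axes: x right, y down, z forward; pixel columns grow to the right and rows downward; lengths in m; the calibration is good to about 2 mm. A picture is of the moment at which its call begins.
- hand_in(): hands the job in, once; it reports no verdict.
Trained networks look in a picture, given as the dict that the camera call returned (one of the last four; its "shot" number tells which), for a name from the list of things; names that differ only in an ending like _2 or _b are one class to them, and where a whole thing is asked for, a point or a joint stands for the part that bears it (a point fixed in the world has none). Each returns a list of dicts, best first, with "p" (0 to 1); they miss things now and then, are a little off and sometimes report something else, mostly with a low value. They report only what shows in the picture. A call takes as long as a camera call.
- cams.spot_in(picture, name): "box" ([left, top, right, bottom] as shares, 0 to 1, of the picture: columns of its width, rows of its height, round what is visible of it).
- cams.place_of(picture, name): "at" ([column, row] as shares, 0 to 1, of the picture: columns of its width, rows of its height: a listed point, or the origin of a listed thing).
The state is a dict: "time_s": time; "qpos": joint angles; "joint_vel": joint speeds; "tau": joint torques, N m; "ee_pos": TCP position; "eef_rot": TCP orientation; "force": force on the tool from outside, world axes, zero at the start; "moment": the same for the moment, N m; "grip_width": finger opening in m.
Only numpy, scipy, OpenCV 4.12 (cv2) and the standard library are available. Lean on these libraries where they do the work, as an engineer would, in place of code of your own. Each camera call takes 0.05 s, during which the arm holds its last target.

## Working session

There is one attempt and no reset: what is moved stays moved. The work goes in short steps, Python scripts to look and compute and a tool call to move; the robot and the scene stay as the last step left them, time stands still between calls to the robot, and variables do not carry over. Pictures are saved under pics/ and viewed, and the job is handed in when it is done.

Besides the shell and the picture viewer there is one more tool, called after "Call:" as name([rows], argument=value, ...), one row to a line, values as JSON. servo_tool: Moves the arm, as the interface text tells. Its arguments: {"type":"object","properties":{"rows":{"type":"array"},"newtons":{"type":"number"}},"required":["rows"]}

```bash
mkdir -p pics
cat > h.py <<'E'
import numpy as np, cv2
from station import ctrl, cams, hand_in
def ray(P,px):
    K=np.array([[P['fx'],0,P['cx']],[0,P['fy'],P['cy']],[0,0,1.]])
    u=cv2.undistortPoints(np.array([[px]],float),K,np.array(P['dist_coeffs'],float))[0,0]
    R=cv2.Rodrigues(np.array(P['rvec'],float))[0];t=np.array(P['tvec'],float).ravel()
    return -R.T@t, R.T@np.array([u[0],u[1],1.]),R,t
def atz(P,px,z):
    c,d,_,_=ray(P,px); return c+d*(z-c[2])/d[2]
def atd(P,px):
    c,d,_,_=ray(P,px); return c+d*P['depth'][int(round(px[1])),int(round(px[0]))]
def cloud(P):
    h,w=P['depth'].shape
    K=np.array([[P['fx'],0,P['cx']],[0,P['fy'],P['cy']],[0,0,1.]])
    g=np.stack(np.meshgrid(np.arange(w),np.arange(h)),-1).reshape(-1,1,2).astype(float)
    u=cv2.undistortPoints(g,K,np.array(P['dist_coeffs'],float)).reshape(-1,2)
    d=P['depth'].reshape(-1,1)
    X=np.hstack([u*d,d]);R=cv2.Rodrigues(np.array(P['rvec'],float))[0];t=np.array(P['tvec'],float).ravel()
    W=(X-t)@R; W[d[:,0]==0]=np.nan
    return W.reshape(h,w,3)
def save(P,n): cv2.imwrite('pics/'+n,P['image'][:,:,::-1])
E
python3 - <<'E'
from h import *
o=ctrl.get_obs();print(o)
for n in('scene','top'):
    P=cams.camera(n);save(P,n+'1.png')
    c,_,_,_=ray(P,(280,210));print(n,c.round(3))
    for k,z in(('deep_lip',.036),('shallow_lip',.036),('deep_case',0),('shallow_case',0),('stone_tin',0),('tape_roll',0)):
        for r in cams.place_of(P,k)[:2]:
            px=(r['at'][0]*560,r['at'][1]*420);print(k,round(r['p'],2),np.round(px),atz(P,px,z).round(4))
E
```

```text
{'time_s': 0.0, 'qpos': array([ 1.06836971e+00,  3.00470709e-01,  1.52156237e+00, -3.42637642e-06,
        1.32070425e+00, -6.65849228e-02]), 'joint_vel': array([-0.00069487, -0.00053816, -0.00236617, -0.00130594, -0.00023324,
        0.00044189]), 'tau': array([ 2.69125208e-03, -5.31788313e+01, -3.52749753e+01,  7.09518464e-02,
        2.42085446e-02, -1.11345917e-04]), 'ee_pos': array([0.23206762, 0.49835984, 0.20489446]), 'eef_rot': array([-3.14045030e+00, -7.28501707e-05,  2.70575177e+00]), 'force': array([ 0.95454609,  0.22975714, -0.22608168]), 'moment': array([ 0.00154019, -0.01707484,  0.04171708]), 'grip_width': 0.09426244485501371}
scene [ 0.101 -0.445  0.87 ]
deep_lip 0.78 [286. 270.] [ 0.5536 -0.104   0.036 ]
shallow_lip 0.95 [228. 253.] [0.5179 0.0201 0.036 ]
deep_case 0.71 [315. 249.] [ 0.6561 -0.1063  0.    ]
shallow_case 0.6 [275. 221.] [0.6697 0.0131 0.    ]
stone_tin 0.57 [380. 280.] [ 0.6681 -0.264   0.    ]
tape_roll 0.95 [206. 207.] [0.6094 0.173  0.    ]
top [ 0.437 -0.013  1.132]
shallow_lip 0.86 [255. 268.] [0.5079 0.0082 0.036 ]
deep_case 0.73 [306. 204.] [ 0.6633 -0.1073  0.    ]
shallow_case 0.81 [259. 199.] [0.6731 0.0038 0.    ]
stone_tin 0.86 [369. 203.] [ 0.6696 -0.2587  0.    ]
tape_roll 0.63 [193. 230.] [0.5944 0.1547 0.    ]
```

View pics/scene1.png

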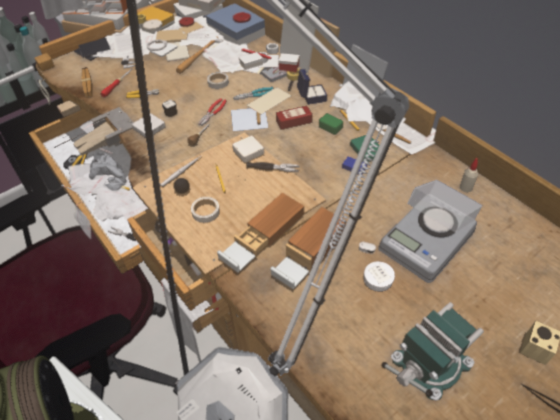

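View pics/top1.png

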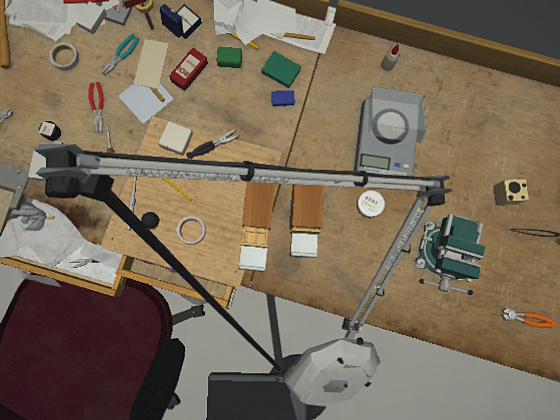

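The scene picture shows the shallow case on the left (about 275,215), with its open tray lip near (230,262). The deep case is on the right (about 312,235), with its lip near (290,275). The lamp pole and the arm bars stand on either side of the work. Next I'll refine the lip positions with depth.

Run:
```python
from h import *
for n in('scene','top'):
    P=cams.camera(n);W=cloud(P)
    v=W.reshape(-1,3);I=P['image'].reshape(-1,3)
    m=(v[:,0]>.44)&(v[:,0]<.76)&(v[:,1]>-.16)&(v[:,1]<.07)
    print(n,'bench z',np.nanmedian(v[(abs(v[:,0]-.6)<.05)&(abs(v[:,1]-.10)<.02)][:,2]))
    img=np.zeros((230,320,3),np.uint8);z=np.full((230,320),-1.)
    for p,c in zip(v[m],I[m]):
        i=int((.07-p[1])*1000);j=int((p[0]-.44)*1000)
        if p[2]<.12: cv2.circle(img,(j,i),1,tuple(int(x) for x in c[::-1]),-1); 
    cv2.imwrite('pics/bird_%s.png'%n,cv2.resize(img,None,fx=2.5,fy=2.5,interpolation=0))
    h=(v[:,2]>.03)&(v[:,2]<.041)&m&(v[:,0]<.60); 
    for nm,a,b in(('sh',-.035,.06),('dp',-.15,-.06)):
        q=v[h&(v[:,1]>a)&(v[:,1]<b)];
        if len(q): print(nm,len(q),q.min(0).round(3),q.max(0).round(3))
    for nm,a,b,zz in(('shtop',-.045,.06,(.04,.05)),('dptop',-.16,-.05,(.061,.075)),('dpboard',-.16,-.05,(.053,.061))):
        q=v[m&(v[:,2]>zz[0])&(v[:,2]<zz[1])&(v[:,1]>a)&(v[:,1]<b)]
        if len(q): print(nm,len(q),q.min(0).round(3),q.max(0).round(3),q.mean(0).round(3),cv2.minAreaRect(q[:,:2].astype(np.float32)*1000))
    c=P['image'][150:300,180:380];cv2.imwrite('pics/crop_%s.png'%n,cv2.resize(c,None,fx=4,fy=4,interpolation=cv2.INTER_CUBIC)[:,:,::-1])
```

```text
scene bench z 0.0052657932683119685
sh 223 [ 0.5   -0.025  0.03 ] [0.6   0.045 0.04 ]
dp 192 [ 0.536 -0.138  0.03 ] [ 0.596 -0.074  0.041]
shtop 107 [ 0.556 -0.029  0.04 ] [0.721 0.036 0.043] [0.656 0.    0.041] ((638.0532836914062, 2.4487686157226562), (64.35563659667969, 164.20254516601562), 87.08622741699219)
dptop 229 [ 0.599 -0.142  0.061] [ 0.72  -0.076  0.065] [ 0.654 -0.105  0.062] ((659.9837646484375, -109.55703735351562), (64.85688781738281, 120.02179718017578), 88.78455352783203)
dpboard 1048 [ 0.589 -0.143  0.053] [ 0.722 -0.073  0.061] [ 0.647 -0.105  0.059] ((655.425537109375, -107.94822692871094), (66.81639862060547, 132.40557861328125), 87.54956817626953)
top bench z 0.006237481687608089
sh 198 [ 0.503 -0.018  0.03 ] [0.6   0.046 0.041]
dp 115 [ 0.536 -0.136  0.03 ] [ 0.6   -0.072  0.041]
shtop 209 [ 0.503 -0.03   0.04 ] [0.702 0.043 0.047] [0.65  0.005 0.041] ((603.4489135742188, 8.910564422607422), (65.25455474853516, 199.80921936035156), 85.91452026367188)
dptop 382 [ 0.593 -0.139  0.061] [ 0.695 -0.072  0.067] [ 0.647 -0.106  0.062] ((644.4282836914062, -105.57626342773438), (64.9342041015625, 102.54694366455078), 87.09034729003906)
dpboard 907 [ 0.589 -0.139  0.053] [ 0.696 -0.072  0.061] [ 0.643 -0.105  0.059] ((642.9472045898438, -105.32499694824219), (65.97764587402344, 106.09352111816406), 88.17218780517578)
```

```bash
ls -la pics
```

```text
total 2436
drwxr-xr-x 2 agent agent   4096 Dec  6 06:11 .
drwxr-xr-x 3 agent agent   4096 Dec  6 06:10 ..
-rw-r--r-- 1 agent agent 326506 Dec  6 06:11 bird_scene.png
-rw-r--r-- 1 agent agent 393542 Dec  6 06:11 bird_top.png
-rw-r--r-- 1 agent agent 483367 Dec  6 06:11 crop_scene.png
-rw-r--r-- 1 agent agent 513277 Dec  6 06:11 crop_top.png
-rw-r--r-- 1 agent agent 362486 Dec  6 06:10 scene1.png
-rw-r--r-- 1 agent agent 393124 Dec  6 06:10 top1.png
```

View pics/crop_top.png

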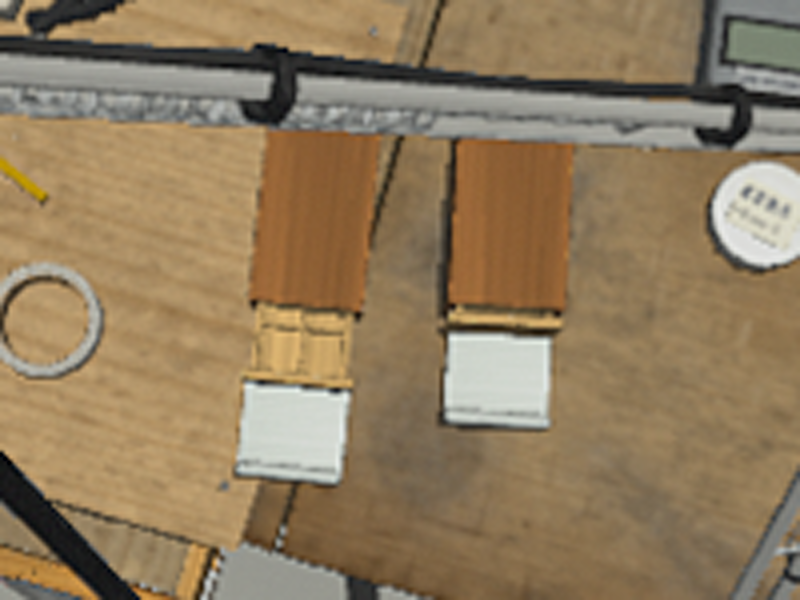

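View pics/crop_scene.png

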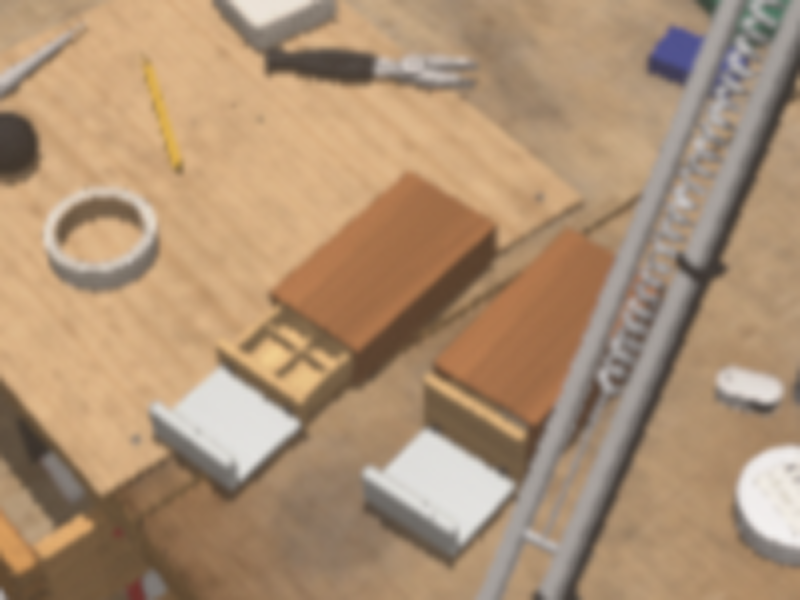

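View pics/bird_top.png

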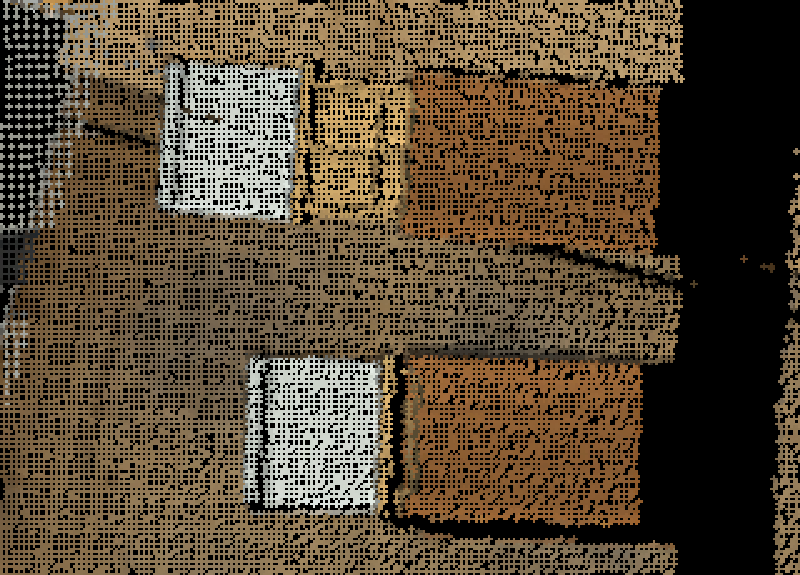

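The two views agree to within a few mm. Shallow lip inner face is at x≈0.512 and its board front at 0.559, with y centre ≈0.013. Deep lip inner face is at x≈0.546 and its board at 0.593, with y≈-0.104. The arm is left of the pole, so I'll retract it first, then swing round inside the pole.

Call:
servo_tool([
  [-0.012, -0.026, 0.018, 0, 0, 0, -1],
  [-0.024, -0.052, 0.036, 0, 0, 0, -1],
  [-0.036, -0.078, 0.054, 0, 0, 0, -1],
  [-0.05, -0.105, 0.075, 0, 0, 0, -1],
  [-0.063, -0.13, 0.095, 0, 0, 0, -1],
  [-0.075, -0.16, 0.115, 0, 0, 0, -1],
  [-0.085, -0.185, 0.13, 0, 0, 0, -1],
  [-0.095, -0.2, 0.145, 0, 0, 0, -1],
])

```text
time_s: 1.47
ee_pos: [0.1365, 0.2967, 0.3516]
eef_rot: [3.14, 0.0, 2.706]
force: [-0.6, -0.7, 0.0]
grip_width: 0.0441
```

Call:
servo_tool([
  [0.0285, -0.0145, 0, 0, 0, -0.0985, -1],
  [0.0555, -0.032, 0, 0, 0, -0.197, -1],
  [0.081, -0.0525, 0, 0, 0, -0.296, -1],
  [0.104, -0.075, 0, 0, 0, -0.394, -1],
  [0.1245, -0.0995, 0, 0, 0, -0.493, -1],
  [0.1425, -0.126, 0, 0, 0, -0.592, -1],
  [0.158, -0.1545, 0, 0, 0, -0.69, -1],
  [0.1705, -0.184, 0, 0, 0, -0.789, -1],
])

```text
time_s: 2.13
ee_pos: [0.3075, 0.1112, 0.3517]
eef_rot: [3.14, 0.0, 1.912]
force: [0.7, 1.2, -0.3]
grip_width: 0.0004
```

Run:
```python
from h import *
P=cams.camera('top');save(P,'top2.png');Q=cams.camera('scene');save(Q,'scene2.png')
cv2.imwrite('pics/both2.png',np.hstack([cv2.resize(x['image'],(400,300)) for x in(P,Q)])[:,:,::-1])
print(ctrl.get_obs()['qpos'].round(3))
```

```text
[ 2.300e-01 -2.990e-01  1.788e+00 -1.000e-03  1.651e+00 -1.060e-01]
```

View pics/both2.png

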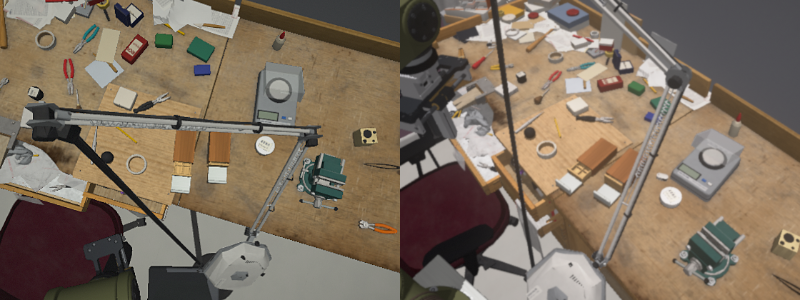

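Run:
```python
from h import *
o=ctrl.get_obs();a=o['qpos'][0];c,s=np.cos(a),np.sin(a)
A=[]
for n in('scene','top'):
    P=cams.camera(n);A.append(cloud(P).reshape(-1,3))
v=np.vstack(A);v=v[~np.isnan(v[:,0])]
r=v[:,0]*c+v[:,1]*s;t=-v[:,0]*s+v[:,1]*c
m=(r>-.2)&(r<.5)&(abs(t)<.16)&(v[:,2]>.3)
r,t,z=r[m],t[m],v[m,2]
for zz in np.arange(.3,1.0,.04):
    for ra in np.arange(-.0,.5,.08):
        k=(z>zz)&(z<zz+.04)&(r>ra)&(r<ra+.08)
        if k.sum()>8: print('z%.2f r%.2f n%d t %.3f..%.3f'%(zz,ra,k.sum(),t[k].min(),t[k].max()))
```

```text
z0.30 r-0.00 n48 t -0.066..-0.040
z0.30 r0.40 n263 t -0.040..-0.024
z0.34 r0.24 n121 t 0.024..0.045
z0.34 r0.32 n125 t 0.025..0.030
z0.34 r0.40 n290 t -0.035..-0.019
z0.38 r0.24 n261 t 0.023..0.045
z0.38 r0.32 n246 t 0.024..0.030
z0.38 r0.40 n318 t -0.029..-0.014
z0.42 r0.24 n417 t -0.007..0.044
z0.42 r0.32 n201 t 0.002..0.051
z0.42 r0.40 n354 t -0.023..0.022
z0.42 r0.48 n46 t -0.021..-0.015
z0.46 r0.16 n68 t -0.001..0.026
z0.46 r0.24 n2109 t -0.008..0.053
z0.46 r0.32 n3018 t -0.000..0.080
z0.46 r0.40 n1054 t -0.019..0.080
z0.46 r0.48 n349 t -0.018..-0.002
z0.50 r0.24 n1165 t -0.003..0.052
z0.50 r0.32 n308 t 0.000..0.020
z0.50 r0.48 n257 t -0.013..0.001
z0.54 r0.24 n674 t -0.002..0.035
z0.54 r0.32 n715 t -0.003..0.061
z0.58 r0.24 n1362 t -0.026..-0.016
z0.58 r0.32 n834 t -0.026..0.085
z0.62 r0.24 n1057 t -0.026..-0.016
z0.62 r0.32 n4125 t -0.027..0.093
z0.66 r0.24 n48 t -0.020..-0.009
z0.66 r0.32 n32 t -0.017..-0.004
```

Run:
```python
import cv2,numpy as np
a=cv2.imread('pics/top2.png')[260:420,60:300];b=cv2.imread('pics/scene2.png')[0:180,0:200]
cv2.imwrite('pics/z2.png',np.hstack([cv2.resize(a,(450,300)),cv2.resize(b,(333,300))]))
```

```text
(no output)
```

View pics/z2.png

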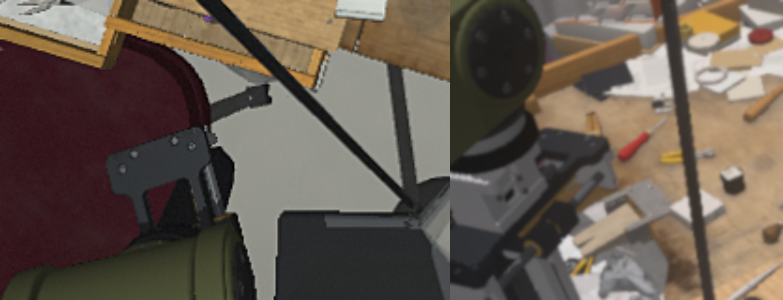

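Run:
```python
from h import *
o=ctrl.get_obs();e=o['ee_pos'];a=np.arctan2(e[1],e[0]);c,s=np.cos(a),np.sin(a)
P=cams.camera('top');v=cloud(P)
# pixels of the plate: 
for px in [(118,343),(165,330),(172,360),(140,350),(120,360),(185,375),(190,400),(150,372)]:
    p=v[px[1],px[0]]; print(px,p.round(3),'radial %.3f tang %.3f dz %.3f'%((p[0]-e[0])*c+(p[1]-e[1])*s,-(p[0]-e[0])*s+(p[1]-e[1])*c,p[2]-e[2]))
w=v.reshape(-1,3);w=w[~np.isnan(w[:,0])]-e
r=w[:,0]*c+w[:,1]*s;t=-w[:,0]*s+w[:,1]*c
k=(w[:,2]>.10)&(w[:,2]<.17)&(r<.2)&(r>-.1)&(t>-.03)&(t<.1)
print(k.sum(),np.percentile(r[k],[50,90,99,100]).round(3),np.percentile(t[k],[0,5,95,100]).round(3))
```

```text
(118, 343) [0.38  0.168 0.493] radial 0.087 tang 0.027 dz 0.141
(165, 330) [0.397 0.111 0.491] radial 0.084 tang -0.032 dz 0.139
(172, 360) [0.358 0.103 0.469] radial 0.044 tang -0.026 dz 0.117
(140, 350) [0.372 0.14  0.494] radial 0.070 tang 0.003 dz 0.142
(120, 360) [0.359 0.164 0.491] radial 0.067 tang 0.031 dz 0.139
(185, 375) [0.338 0.087 0.457] radial 0.020 tang -0.034 dz 0.105
(190, 400) [0.337 0.057 0.615] radial 0.009 tang -0.062 dz 0.263
(150, 372) [ 0.251  0.268 -0.168] radial 0.001 tang 0.166 dz -0.519
1823 [0.066 0.084 0.088 0.089] [-0.03  -0.028  0.027  0.033]
```

Call:
servo_tool([
  [0.0085, -0.028, 0, 0, 0, -0.067, -1],
  [0.0145, -0.057, 0, 0, 0, -0.134, -1],
  [0.0185, -0.086, 0, 0, 0, -0.2, -1],
  [0.0195, -0.115, 0, 0, 0, -0.267, -1],
  [0.0175, -0.145, 0, 0, 0, -0.334, -1],
  [0.0135, -0.174, 0, 0, 0, -0.4, -1],
  [0.035, -0.178, -0.02, 0, 0, -0.4, -1],
  [0.065, -0.18, -0.04, 0, 0, -0.4, -1],
])

```text
time_s: 3.05
ee_pos: [0.3721, -0.0675, 0.3125]
eef_rot: [3.136, 0.001, 1.516]
force: [0.3, -0.3, 0.2]
grip_width: 0.0004
```

Call:
servo_tool([
  [0.015, 0, -0.03, 0, 0, 0, -1],
  [0.033, 0, -0.06, 0, 0, 0, -1],
  [0.053, 0, -0.09, 0, 0, 0, -1],
  [0.075, 0, -0.12, 0, 0, 0, -1],
  [0.1, 0, -0.15, 0, 0, 0, -1],
  [0.125, 0, -0.175, 0, 0, 0, -1],
  [0.145, 0, -0.195, 0, 0, 0, -1],
  [0.162, 0, -0.21, 0, 0, 0, -1],
])

```text
time_s: 3.72
ee_pos: [0.535, -0.0652, 0.1001]
eef_rot: [3.138, 0.001, 1.52]
force: [-0.5, -0.9, 0.1]
grip_width: 0.0005
```

Call:
servo_tool([
  [0, 0.012, 0, 0, 0, 0, -1],
  [0, 0.024, -0.005, 0, 0, 0, -1],
  [0, 0.036, -0.015, 0, 0, 0, -1],
  [0, 0.048, -0.025, 0, 0, 0, -1],
  [0, 0.06, -0.035, 0, 0, 0, -1],
  [0, 0.06, -0.045, 0, 0, 0, -1],
  [0, 0.06, -0.05, 0, 0, 0, -1],
  [0, 0.06, -0.05, 0, 0, 0, -1],
])

```text
time_s: 4.38
ee_pos: [0.5343, -0.0053, 0.0489]
eef_rot: [3.139, 0.001, 1.521]
force: [0.3, -0.7, 0.6]
grip_width: 0.0007
```

Run:
```python
from h import *
P=cams.camera('top');Q=cams.camera('scene')
print(ctrl.get_obs()['ee_pos'],P['depth'].shape)
cv2.imwrite('pics/both3.png',np.hstack([cv2.resize(P['image'][150:330,160:400],(400,300)),cv2.resize(Q['image'][150:330,120:360],(400,300))])[:,:,::-1])
```

```text
[ 0.53509829 -0.00571555  0.05019625] (420, 560)
```

View pics/both3.png

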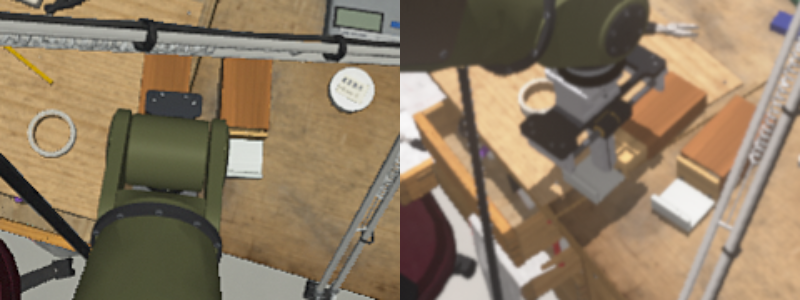

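The gripper is over the shallow tray's trough and the pole is clear to its left. I'll go down, then push toward +x.

Call:
servo_tool([
  [0, 0, -0.008, 0, 0, 0, -1],
  [0, 0, -0.015, 0, 0, 0, -1],
  [0, 0, -0.022, 0, 0, 0, -1],
  [0, 0, -0.026, 0, 0, 0, -1],
  [0, 0, -0.026, 0, 0, 0, -1],
  [0.004, 0, -0.026, 0, 0, 0, -1],
  [0.008, 0, -0.026, 0, 0, 0, -1],
  [0.012, 0, -0.026, 0, 0, 0, -1],
])

```text
time_s: 5.15
ee_pos: [0.5477, -0.0058, 0.0245]
eef_rot: [3.137, 0.001, 1.52]
force: [-1.2, -1.6, 0.4]
grip_width: 0.0003
```

Call:
servo_tool([
  [0.004, 0, 0, 0, 0, 0, -1],
  [0.008, 0, 0, 0, 0, 0, -1],
  [0.012, -0.001, 0, 0, 0, 0, -1],
  [0.016, -0.001, 0, 0, 0, 0, -1],
  [0.02, -0.001, 0, 0, 0, 0, -1],
  [0.024, -0.001, 0, 0, 0, 0, -1],
  [0.028, -0.002, 0, 0, 0, 0, -1],
  [0.03, -0.002, 0, 0, 0, 0, -1],
])

```text
time_s: 5.82
ee_pos: [0.5782, -0.0078, 0.0245]
eef_rot: [3.137, 0.001, 1.52]
force: [-0.8, 0.8, -1.4]
grip_width: 0.0006
```

Call:
servo_tool([
  [0.002, 0, 0, 0, 0, 0, -1],
  [0.003, 0, 0, 0, 0, 0, -1],
  [0.004, 0, 0, 0, 0, 0, -1],
  [0.005, 0, 0, 0, 0, 0, -1],
  [0.006, 0, 0, 0, 0, 0, -1],
  [0.007, 0, 0, 0, 0, 0, -1],
  [0.008, 0, 0, 0, 0, 0, -1],
  [0.008, 0, 0, 0, 0, 0, -1],
])

```text
time_s: 6.48
ee_pos: [0.583, -0.0079, 0.0242]
eef_rot: [-3.138, 0.001, 1.52]
force: [-26.4, -2.2, 16.7]
grip_width: 0.0006
```

Contact is firm at the expected home position, at x 0.583. I'll back off, rise and check.

Call:
servo_tool([
  [-0.005, 0, 0, 0, 0, 0, -1],
  [-0.009, 0, 0, 0, 0, 0, -1],
  [-0.009, 0, 0.005, 0, 0, 0, -1],
  [-0.009, 0, 0.015, 0, 0, 0, -1],
  [-0.009, 0, 0.03, 0, 0, 0, -1],
  [-0.009, -0.01, 0.05, 0, 0, 0, -1],
  [-0.009, -0.03, 0.065, 0, 0, 0, -1],
  [-0.009, -0.05, 0.075, 0, 0, 0, -1],
])

```text
time_s: 7.15
ee_pos: [0.5751, -0.0582, 0.1022]
eef_rot: [-3.141, 0.002, 1.521]
force: [0.5, -0.4, -0.5]
grip_width: 0.0003
```

Run:
```python
from h import *
P=cams.camera('top');Q=cams.camera('scene')
cv2.imwrite('pics/both4.png',np.hstack([cv2.resize(P['image'][150:330,160:400],(400,300)),cv2.resize(Q['image'][150:330,120:360],(400,300))])[:,:,::-1])
for A in (P,Q):
  W=cloud(A).reshape(-1,3)
  k=(W[:,2]>.012)&(W[:,2]<.043)&(W[:,0]>.48)&(W[:,0]<.6)&(abs(W[:,1]-.01)<.04)
  q=W[k]; print(k.sum(), q.min(0) if k.sum() else '')
  k2=(W[:,2]>.012)&(W[:,2]<.041)&(W[:,0]>.48)&(W[:,0]<.6)&(abs(W[:,1]+.104)<.04)
  q=W[k2]; print(k2.sum(), q.min(0) if k2.sum() else '',q.max(0) if k2.sum() else '')
  for n in('shallow_lip','deep_lip'):
    for r in cams.place_of(A,n)[:1]: print(n,r['p'],atz(A,(r['at'][0]*560,r['at'][1]*420),.036))
```

```text
283 [ 0.5425757  -0.01963478  0.01201527]
35 [ 0.56191515 -0.12417644  0.01306997] [ 0.57830343 -0.11244914  0.01992461]
shallow_lip 0.62 [0.55034667 0.01590243 0.036     ]
deep_lip 0.36 [ 0.53696895 -0.10484207  0.036     ]
694 [ 0.53828846 -0.02521476  0.0122211 ]
824 [ 0.53572461 -0.13935963  0.01226003] [ 0.59995679 -0.07433495  0.04095289]
shallow_lip 0.62 [0.55879497 0.01212185 0.036     ]
deep_lip 0.95 [ 0.541821   -0.10463333  0.036     ]
```

View pics/both4.png

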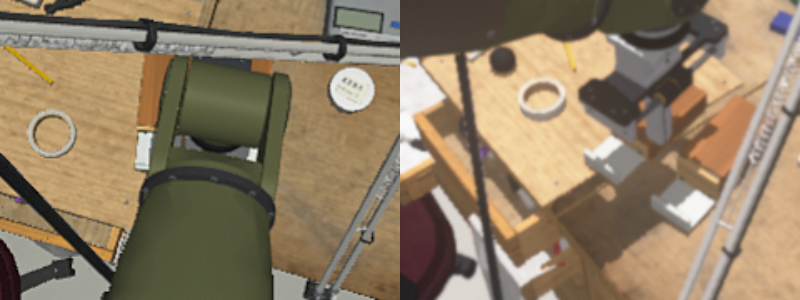

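The shallow tray is shut against its case, with its lip in line with the deep one. Next I'll move over the deep trough (x 0.546 to 0.593, y -0.104).

Call:
servo_tool([
  [-0.003, -0.015, 0, 0, 0, 0, -1],
  [-0.006, -0.03, 0, 0, 0, 0, -1],
  [-0.006, -0.044, 0, 0, 0, 0, -1],
  [-0.006, -0.044, -0.015, 0, 0, 0, -1],
  [-0.006, -0.044, -0.035, 0, 0, 0, -1],
  [-0.006, -0.044, -0.055, 0, 0, 0, -1],
  [-0.006, -0.044, -0.07, 0, 0, 0, -1],
  [-0.006, -0.044, -0.078, 0, 0, 0, -1],
])

```text
time_s: 8.12
ee_pos: [0.567, -0.1007, 0.0187]
eef_rot: [-3.134, 0.0, 1.521]
force: [0.2, -0.4, -0.3]
grip_width: 0.0007
```

Call:
servo_tool([
  [0, 0, 0.003, 0, 0, 0, -1],
  [-0.003, 0, 0.003, 0, 0, 0, -1],
  [-0.006, 0, 0.003, 0, 0, 0, -1],
  [-0.008, 0, 0.003, 0, 0, 0, -1],
  [-0.01, 0, 0.003, 0, 0, 0, -1],
  [-0.012, 0, 0.003, 0, 0, 0, -1],
  [-0.014, 0, 0.003, 0, 0, 0, -1],
  [-0.016, 0, 0.003, 0, 0, 0, -1],
])

```text
time_s: 8.78
ee_pos: [0.5511, -0.1008, 0.022]
eef_rot: [-3.135, 0.001, 1.521]
force: [1.7, -0.1, 1.7]
grip_width: 0.0006
```

Call:
servo_tool([
  [-0.003, 0, 0, 0, 0, 0, -1],
  [-0.006, 0, 0, 0, 0, 0, -1],
  [-0.009, 0, 0, 0, 0, 0, -1],
  [-0.013, 0.001, 0, 0, 0, 0, -1],
  [-0.017, 0.001, 0, 0, 0, 0, -1],
  [-0.021, 0.001, 0, 0, 0, 0, -1],
  [-0.025, 0.001, 0, 0, 0, 0, -1],
  [-0.028, 0.001, 0, 0, 0, 0, -1],
])

```text
time_s: 9.45
ee_pos: [0.5226, -0.0997, 0.022]
eef_rot: [-3.135, 0.0, 1.521]
force: [2.4, 1.3, -0.6]
grip_width: 0.0004
```

Call:
servo_tool([
  [-0.003, 0, 0, 0, 0, 0, -1],
  [-0.006, 0, 0, 0, 0, 0, -1],
  [-0.009, 0, 0, 0, 0, 0, -1],
  [-0.013, 0.001, 0, 0, 0, 0, -1],
  [-0.017, 0.001, 0, 0, 0, 0, -1],
  [-0.021, 0.001, 0, 0, 0, 0, -1],
  [-0.025, 0.001, 0, 0, 0, 0, -1],
  [-0.028, 0.001, 0, 0, 0, 0, -1],
])

```text
time_s: 10.12
ee_pos: [0.4941, -0.0986, 0.022]
eef_rot: [-3.135, 0.0, 1.521]
force: [2.6, 0.7, -0.6]
grip_width: 0.0003
```

Call:
servo_tool([
  [-0.003, 0, 0, 0, 0, 0, -1],
  [-0.005, 0, 0, 0, 0, 0, -1],
  [-0.007, 0, 0, 0, 0, 0, -1],
  [-0.009, 0, 0, 0, 0, 0, -1],
  [-0.011, 0, 0, 0, 0, 0, -1],
  [-0.013, 0, 0, 0, 0, 0, -1],
  [-0.014, 0, 0, 0, 0, 0, -1],
  [-0.014, 0, 0, 0, 0, 0, -1],
])

```text
time_s: 10.78
ee_pos: [0.482, -0.0988, 0.0224]
eef_rot: [-3.14, 0.001, 1.52]
force: [15.0, 1.6, -9.1]
grip_width: 0.0009
```

The tray is at its stop: the force has risen at the expected travel. I'll ease off, lift straight up and look.

Call:
servo_tool([
  [0.004, 0, 0, 0, 0, 0, -1],
  [0.008, 0, 0, 0, 0, 0, -1],
  [0.008, 0, 0.005, 0, 0, 0, -1],
  [0.008, 0, 0.015, 0, 0, 0, -1],
  [0.008, 0, 0.03, 0, 0, 0, -1],
  [0.008, 0, 0.05, 0, 0, 0, -1],
  [0.008, 0, 0.075, 0, 0, 0, -1],
  [0.008, 0, 0.1, 0, 0, 0, -1],
])

```text
time_s: 11.45
ee_pos: [0.4894, -0.0987, 0.1241]
eef_rot: [-3.139, 0.001, 1.52]
force: [-0.3, 0.3, -0.3]
grip_width: 0.0009
```

Call:
servo_tool([
  [-0.015, 0.003, 0.02, 0, 0, 0, -1],
  [-0.03, 0.006, 0.045, 0, 0, 0, -1],
  [-0.045, 0.01, 0.07, 0, 0, 0, -1],
  [-0.06, 0.014, 0.095, 0, 0, 0, -1],
  [-0.075, 0.018, 0.12, 0, 0, 0, -1],
  [-0.09, 0.022, 0.145, 0, 0, 0, -1],
  [-0.105, 0.026, 0.17, 0, 0, 0, -1],
  [-0.12, 0.03, 0.195, 0, 0, 0, -1],
])

```text
time_s: 12.12
ee_pos: [0.3679, -0.0684, 0.321]
eef_rot: [-3.14, 0.001, 1.52]
force: [-0.3, -0.8, 0.6]
grip_width: 0.0011
```

Run:
```python
from h import *
P=cams.camera('top');Q=cams.camera('scene');print(ctrl.get_obs()['force'].round(1))
cv2.imwrite('pics/both5.png',np.hstack([cv2.resize(P['image'][150:330,160:400],(400,300)),cv2.resize(Q['image'][150:330,160:400],(400,300))])[:,:,::-1])
for A in (P,Q):
  W=cloud(A).reshape(-1,3)
  for y in(.01,-.102):
    k=(W[:,2]>.028)&(W[:,2]<.041)&(W[:,0]>.43)&(W[:,0]<.58)&(abs(W[:,1]-y)<.035)
    q=W[k]; print(y,k.sum(), np.percentile(q[:,0],[0,5,20]).round(4) if k.sum() else '')
  for n,z in(('shallow_lip',.036),('deep_lip',.036),('jar_front',.0145),('jar_rear',.0145),('stone_tin',0),('tape_roll',0)):
    for r in cams.place_of(A,n)[:1]: print(n,round(r['p'],2),atz(A,(r['at'][0]*560,r['at'][1]*420),z).round(3))
```

```text
[-0.1  0.1 -1.1]
0.01 97 [0.5396 0.5411 0.5428]
-0.102 244 [0.4682 0.515  0.5432]
shallow_lip 0.73 [0.538 0.016 0.036]
deep_lip 0.67 [ 0.458 -0.093  0.036]
jar_front 0.5 [ 0.565 -0.111  0.014]
jar_rear 0.39 [ 0.607 -0.104  0.014]
stone_tin 0.7 [ 0.667 -0.254  0.   ]
tape_roll 0.69 [0.596 0.155 0.   ]
0.01 114 [0.5394 0.5404 0.5422]
-0.102 550 [0.4611 0.4627 0.4669]
shallow_lip 0.57 [0.554 0.015 0.036]
deep_lip 0.61 [ 0.472 -0.095  0.036]
jar_front 0.63 [ 0.556 -0.109  0.014]
jar_rear 0.76 [ 0.604 -0.1    0.014]
tape_roll 0.73 [ 0.597  0.164 -0.   ]
```

View pics/both5.png

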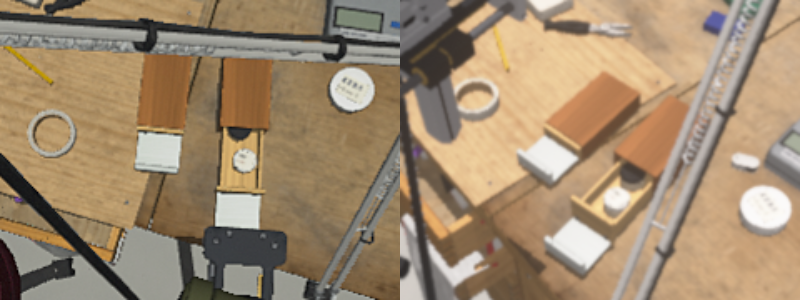

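Both trays are where they should be, the jars stand upright, and the robot is clear. Handing in.

```bash
python3 -c "
from station import hand_in
print(hand_in())"
```

```text
the job is handed in; nothing more can be done
None
```

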